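# Fold up a small carton and slide the padlock into it

### The arm

A 7-joint arm with a two-finger parallel gripper is mounted at the origin on the work surface. World frame = base frame: x ahead of the robot, y to its left, z up, the work surface at z = 0. Lengths are in m, angles in degrees, forces in N, time in s.
With the tool pointing down it reaches from about 0.35 to 0.9 m from the base axis. Payload 19.9 kg.
Tool frame: the origin (TCP) lies at the very end of the fingers, on their centre line; the grasp point (between the pads) lies 19 mm behind it; z points along the fingers, y is the line along which they close (so a half turn about z gives the same grasp; the last joint's range is limited). The gripper opens to 94 mm and grips with 3 to 60 N. Pads are 16 mm wide; open, the fingers measure 119 mm over their backs; the gripper's body (75 mm by 177 mm) begins 78 mm behind the grasp point.
Start: joints at [-67.408, 23.915, -0.59, 92.452, 0.269, 63.638, -3.037], TCP at [0.264, 0.567, 0.17] pointing down, gripper open.
Joint ranges: [-161.28, 161.28], [-22.2, 115.67], [-73.04, 71.86], [3.21, 147.25], [-68.34, 248.33], [10.77, 114.83], [-161.83, 161.83]. Speed limits (degrees/s): [108.29, 108.29, 136.94, 136.94, 172.46, 172.46, 172.46].

### API

Orientations are given as [roll, pitch, yaw] about the fixed x, y, z axes, in that order (R = Rz(yaw) Ry(pitch) Rx(roll)).
In Python, from workcell import robot, snapshot, search_frame, cut_out, landmark_of gives the robot as it stands. The module is installed in compiled form; this text tells all that it offers.
- The arm moves only by the tool play_rows, never from a script. Its argument "deltas" is text: rows parted by semicolons, each of 7 numbers parted by spaces: the turn, a rotation vector about the tool's x, y, z in rad, then the shift along the tool's x, y, z in m, then the finger opening in m, from 0 to 0.094. In form: rx ry rz tx ty tz hand; .... A call has 1 to 8 rows; each row shifts and turns the commanded pose from where the row before left it, along the tool's axes as they then stand; what a row does not reach is not made up. A row lasts 1/8 s, in which the tool goes at most 62.5 mm and 10.7 degrees, less where a joint would pass 70% of its speed; a pose out of reach is approached as far as the arm can. A call is refused whole if a number of a shift passes 0.0625 or a number of a turn 0.188, either way. A call with a gripper value outside its range is refused whole. The fingers move at their own pace and stop on an object; "grip_force" is the grip in N (left out, the last holds). Time passes only in rows, so rows that do not move let the fingers close. It gives the time, the measured TCP pose, the force, the opening and the grip force at its end, in the units of the state.
- robot.get_state(): the state, without advancing time (a new reading comes with each control period).
- snapshot(name): name is "scene" or "top"; returns a dict with "color" (420x560x3 uint8, red, green, blue), "intrinsics" (3x3 intrinsics, pixels), "k1" (the pictures are not rectified: a ray, as slopes to the right and down, at radius r is drawn at 1 + k1 r^2 times it, then the intrinsics apply), "position" and "rotation" of the camera in the world. Camera axes: x right, y down, z forward; pixel columns grow to the right and rows downward; lengths in m; the calibration is good to about 2 mm. A picture is of the moment at which its call begins. There is no depth.
- robot.close_job(): hands the job in; it is judged then, once.
Trained networks look in a picture, given as the dict that the camera call returned (one of the last four; its "shot" number tells which), for a name from the list of things; names that differ only in an ending like _2 or _b are one class to them, and where a whole thing is asked for, a point or a joint stands for the part that bears it (a point fixed in the world has none). Each returns a list of dicts, best first, with "score" (0 to 1); they miss things now and then, are a little off and sometimes report something else, mostly with a low value. They report only what shows in the picture. A call takes as long as a camera call. They do not tell look-alikes from the thing itself.
- search_frame(query, picture): "rect" ([left, top, right, bottom] in pixels, round what is visible of it).
- cut_out(query, picture): "region" (420x560 bool, what is visible of it) and "rect" ([left, top, right, bottom] in pixels, round what is visible of it).
- landmark_of(query, picture): "xy" ([column, row] in pixels: a listed point, or the origin of a listed thing).
The state is a dict: "time": time; "q": joint angles; "dq": joint speeds; "effort": joint torques, N m; "ee_pos": TCP position; "tcp_rot": TCP orientation; "wrist_force": force on the tool from outside, world axes, zero at the start; "torque": the same for the moment, N m; "opening": finger opening in m; "gripper_force": force on a finger pad.
Only numpy, scipy, OpenCV 4.12 (cv2) and the standard library are available. Lean on these libraries where they do the work, as an engineer would, in place of code of your own. Each camera call takes 0.05 s, during which the arm holds its last target. There are 200 camera calls.

### The job

First fold up the three walls of the small cardboard carton that lean open, so that all its walls stand upright. Then take the smaller of the two padlocks, which fits the carton closely, and slide it gently down into it, shackle up, until it stands fully home on the carton's floor. The carton's walls must still stand upright at the end, and the larger padlock and the two egg cups must stay where they are.

Things in the scene. Friction and masses are not known exactly. Their poses are not given: they have to be found in the camera images.
- carton: small open brown carton fixed to the counter: floor 35 (x) by 63 (y) mm, 4 thick; fixed upright rear wall on its +x side (4 thick, 71 wide, top 54 mm above the counter); hinged front (-x), left (+y) and right (-y) walls. Walls up, the inside is 35 by 63 mm, 50 deep. Origin: centre of underside; z up. On either side of the robot, turned up to 0.7 rad
- pocket (a point): centre of the top of the carton's floor, 4 mm above its underside; axes as the carton
- wall_front (a joint): front wall, card 4 mm thick, 71 mm wide, 50 mm from hinge to free edge. Rad: 0 = flat outwards on the counter, 1.571 = upright (hard stop); starts at 0.5 to 1.0. Stiff crease (0.03 N m): stays where left. Hinge line at its inner face, along carton y, 17.5 mm to -x of the carton's centre, 4 mm above the counter. At a rad its outer edge is 50cos(a)+4sin(a) mm out, 50sin(a)-4cos(a) mm above it.
- wall_left (a joint): left wall, card 4 mm thick, 35 mm wide, 50 mm from hinge to free edge. Rad: 0 = flat outwards on the counter, 1.571 = upright (hard stop); starts at 0.5 to 1.0. Stiff crease (0.03 N m): stays where left. Hinge line at its inner face, along carton x, 31.5 mm to +y of the carton's centre, 4 mm above the counter. At a rad its outer edge is 50cos(a)+4sin(a) mm out, 50sin(a)-4cos(a) mm above it.
- wall_right (a joint): right wall, card 4 mm thick, 35 mm wide, 50 mm from hinge to free edge. Rad: 0 = flat outwards on the counter, 1.571 = upright (hard stop); starts at 0.5 to 1.0. Stiff crease (0.03 N m): stays where left. Hinge line at its inner face, along carton x, 31.5 mm to -y of the carton's centre, 4 mm above the counter. At a rad its outer edge is 50cos(a)+4sin(a) mm out, 50sin(a)-4cos(a) mm above it.
- padlock: smaller padlock, 0.4-0.65 kg, loose, on the stand: brass body 32 (x) by 60 (y) by 64 (z) mm, lowest 3 mm set in 1.5 mm all round; squared shackle of 10 mm steel bar, 47 mm wide along y, its top bar 90 to 100 mm above the underside, opening below it 27 wide by 26 high. Origin: centre of underside, z up. Home in the carton, its body stands 14 mm above the walls
- big_padlock: the larger padlock of the same make, body 42 by 78 by 78 mm, 120 mm high with its shackle, loose, standing on the same stand; does not fit the carton; leave it. Origin: centre of its underside
- stand: low wooden board, 130 (x) by 260 (y) by 15 mm, fixed on the counter, on which both padlocks stand about 140 mm apart along its y, either one at either end. Origin: centre of its underside
- eggcup_a: white egg cup, loose, 48 mm across and 60 mm high, standing on the counter near the corner between the carton's front and left walls. Origin: centre of its underside
- eggcup_b: white egg cup of the same kind, standing near the corner between its rear and right walls. Origin: centre of its underside
- stock_box: grey stock box with a white lid, 77 (x) by 52 (y) by 68 mm, fixed on the counter between carton and stand. Origin: centre of its underside
Not all that is in view belongs to the job. What is shaped like the padlock but blue or turquoise is not meant.

How it is judged (in metres and radians):
On the way, in this order (a step that is already met when the one before it is completed fails the run):
1. all three hinged walls of the carton stand upright (each within 0.15 rad) (value of joint each of wall_front, wall_left, wall_right above 1.42 rad), for 0.2 s.
2. the smaller padlock stands in the carton, on its floor (all of step 1 and z of padlock in the frame of pocket between -0.004 and 0.004 m and x of padlock in the frame of pocket between -0.006 and 0.006 m and y of padlock in the frame of pocket between -0.006 and 0.006 m and angle between padlock's own z axis and vertical below 0.08 rad and angle between the y axis of padlock and the y axis of carton, either way round below 0.15 rad), for 0.2 s.
At the end, for the whole second after the job is handed in: The smaller padlock stands at rest, shackle up, on the carton's floor (underside within 4 mm of the floor, centre within 6 mm of the floor's centre along each axis, upright within 0.08 rad, long side along the carton's within 0.15 rad), and all three hinged walls stand upright (each above 1.42 rad) (all of step 2 and linear speed of padlock below 0.02 m/s); the robot touches nothing.
It fails at once if the larger padlock or an egg cup is moved by more than 20 mm or tipped (distance of any of big_padlock, eggcup_a, eggcup_b from where it was at the start of the episode above 0.02 m or angle between any of big_padlock, eggcup_a, eggcup_b's own z axis and vertical above 0.4 rad).
It fails at once if the padlock is dropped: it falls or plunges at more than 0.3 m/s once its foot is below the tops of the carton's walls (z of padlock in the frame of pocket below 0.05 m and x of padlock in the frame of pocket between -0.02 and 0.02 m and y of padlock in the frame of pocket between -0.02 and 0.02 m and linear speed of padlock above 0.3 m/s).
It fails at once if the padlock is rammed into the carton (more than 100 N between them) (contact force between padlock and carton above 100 N).
It also fails if it takes over 72 s, if anything falls off the work surface, if the arm or the gripper's body presses on something with over 40 N, if the wrist force passes 120 N, or if a joint passes its speed limit or range.

## Working session

There is one attempt and no reset: what is moved stays moved. The work goes in short steps, Python scripts to look and compute and a tool call to move; the robot and the scene stay as the last step left them, time stands still between calls to the robot, and variables do not carry over. Pictures are saved under pics/ and viewed, at most 10 in all, crops included, and the job is handed in when it is done.

Besides the shell and the picture viewer there is one more tool, called after "Call:" as name(argument=value, ...) on one line, values as JSON. play_rows: Moves the arm, as the interface text tells. Its arguments: {"type":"object","properties":{"deltas":{"type":"string"},"grip_force":{"type":"number"}},"required":["deltas"]}

```bash
mkdir -p pics; cat > h.py <<'E'
import numpy as np, cv2
from workcell import robot, snapshot, search_frame, cut_out, landmark_of
def proj(p,s):
    R=np.array(s["rotation"]);c=(np.atleast_2d(p)-s["position"])@R
    u=c[:,:2]/c[:,2:];u=u*(1+s["k1"]*(u**2).sum(1,keepdims=True))
    K=np.array(s["intrinsics"]);return u*[K[0,0],K[1,1]]+[K[0,2],K[1,2]]
def ray(xy,s):
    K=np.array(s["intrinsics"]);d=(np.array(xy)-[K[0,2],K[1,2]])/[K[0,0],K[1,1]]
    u=d.copy()
    for _ in range(20):u=d/(1+s["k1"]*(u@u))
    return np.array(s["rotation"])@np.r_[u,1]
def onz(xy,s,z):
    r=ray(xy,s);p=np.array(s["position"]);return p+r*(z-p[2])/r[2]
E
python3 - <<'E'
from h import *
S={n:snapshot(n) for n in("scene","top")}
for n,s in S.items():
    cv2.imwrite(f"pics/{n}0.png",s["color"][...,::-1])
    print(n,np.round(s["position"],3),np.round(s["rotation"],3).tolist(),s["intrinsics"],s["k1"])
    for q in["carton","pocket","wall_front","wall_left","wall_right","padlock","big_padlock","stand","eggcup_a","stock_box"]:
        print(q,[(np.round(d["xy"]),round(d["score"],2)) for d in landmark_of(q,s)][:4],[(np.round(d["rect"]),round(d["score"],2)) for d in search_frame(q,s)][:4])
print(robot.get_state())
E
```

```text
scene [0.94  0.519 0.941] [-143.587, -0.043, 139.31] [[451.61870681   0.         278.96973769]
 [  0.         451.61870681 208.67467351]
 [  0.           0.           1.        ]] 0.010074879405443653
carton [(array([206., 166.]), 0.68)] []
pocket [(array([204., 165.]), 0.7)] [(array([184., 139., 228., 176.]), 0.89)]Traceback (most recent call last):
  File "<stdin>", line 7, in <module>
ValueError: it knows: big_padlock, carton, eggcup, padlock, pocket, stand, stock_box
```

```bash
sed -i 's/^def proj/from scipy.spatial.transform import Rotation as RR\ndef rot(s): return RR.from_euler("xyz",s["rotation"],degrees=True).as_matrix()\ndef proj/; s/np.array(s\["rotation"\])/rot(s)/g' h.py
python3 - <<'E'
from h import *
S={n:snapshot(n) for n in("scene","top")}
for n,s in S.items():
    cv2.imwrite(f"pics/{n}0.png",s["color"][...,::-1])
    print(n,np.round(s["position"],3),s["rotation"],s["k1"])
    for q,z in[("carton",0),("pocket",.004),("padlock",.015),("big_padlock",.015),("stand",0),("eggcup",0),("stock_box",0)]:
        print(q,[(np.round(d["xy"]),round(d["score"],2),np.round(onz(d["xy"],s,z),3)) for d in landmark_of(q,s)][:4],[(np.round(d["rect"]),round(d["score"],2)) for d in search_frame(q,s)][:4])
print(robot.get_state())
E
```

```text
scene [0.94  0.519 0.941] [-1.43587020e+02 -4.25652848e-02  1.39310481e+02] 0.010074879405443653
carton [(array([205., 164.]), 0.85, array([ 0.542, -0.259,  0.   ]))] [(array([183., 140., 224., 172.]), 0.64)]
pocket [(array([204., 166.]), 0.66, array([ 0.551, -0.249,  0.004]))] [(array([185., 142., 225., 177.]), 0.83)]
padlock [(array([244., 296.]), 0.93, array([0.711, 0.135, 0.015])), (array([368., 217.]), 0.86, array([0.341, 0.168, 0.015])), (array([311., 263.]), 0.82, array([0.541, 0.17 , 0.015])), (array([291., 213.]), 0.58, array([0.48 , 0.033, 0.015]))] [(array([361., 187., 381., 230.]), 0.88), (array([304., 229., 331., 271.]), 0.85), (array([278., 185., 303., 225.]), 0.74), (array([230., 272., 258., 303.]), 0.56)]
big_padlock [(array([354., 302.]), 0.75, array([0.535, 0.305, 0.015])), (array([337., 281.]), 0.63, array([0.527, 0.243, 0.015]))] [(array([338., 264., 379., 321.]), 0.86)]
stand [(array([335., 283.]), 0.57, array([0.526, 0.239, 0.   ])), (array([205., 164.]), 0.22, array([ 0.542, -0.26 ,  0.   ]))] [(array([285., 229., 394., 345.]), 0.57)]
eggcup [(array([162., 160.
[... 1407 characters left out ...]
, 0.67)]
{'time': 1.8, 'q': array([-67.40776879,  23.91669179,  -0.59042881,  92.45238017,
         0.26809109,  63.63858834,  -3.03785274]), 'dq': array([ 0.01679518, -0.01131602,  0.00472883, -0.06605156,  0.02972208,
       -0.08445289, -0.00122466]), 'effort': array([-2.88244837e-04, -8.51011062e+01,  6.37873560e-01, -4.26284802e+01,
       -4.88296815e-02,  1.37154173e-02, -2.90201058e-05]), 'ee_pos': array([0.26381889, 0.56656001, 0.1703101 ]), 'tcp_rot': array([-1.79993768e+02,  1.17026404e-03,  1.55028719e+02]), 'wrist_force': array([-0.63454066, -0.58259012,  0.65223868]), 'torque': array([-0.01639618, -0.01599153,  0.0234027 ]), 'gripper_force': 0.0, 'opening': 0.09409137729129005}
```

View pics/scene0.png

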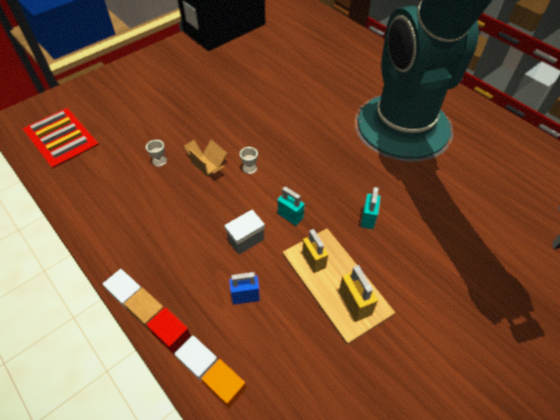

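View pics/top0.png

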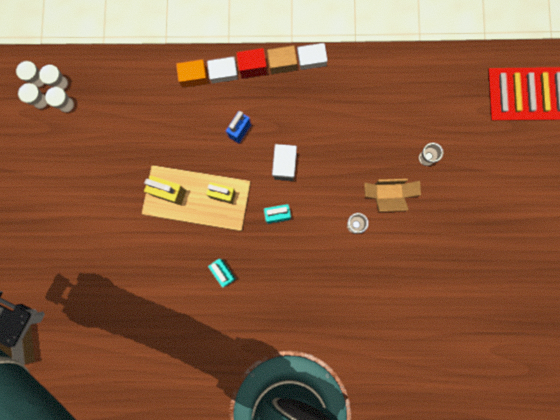

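```bash
python3 - <<'E'
from h import *
a=cv2.imread("pics/scene0.png");b=cv2.imread("pics/top0.png")
def c(im,x,y,w,h): return cv2.resize(im[y:y+h,x:x+w],(400,300),interpolation=cv2.INTER_CUBIC)
o=np.vstack([np.hstack([c(a,165,125,80,60),c(b,350,160,80,60)]),np.hstack([c(a,280,220,120,90),c(b,140,155,120,90)])])
cv2.imwrite("pics/crop.png",o)
E
```

```text
(no output)
```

View pics/crop.png

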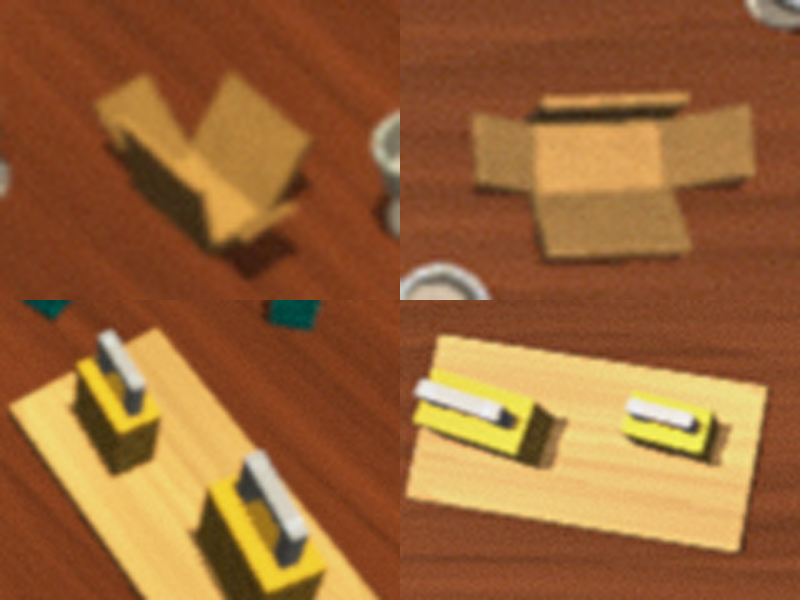

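```bash
cat > fit.py <<'E'
from h import *
from scipy.optimize import minimize
def rz(a):return RR.from_euler("z",a).as_matrix()
def T(R,p):M=np.eye(4);M[:3,:3]=R;M[:3,3]=p;return M
def pose(x,y,z,a):return T(rz(a),[x,y,z])
# box: (M world, lo, hi)
def carton(p):
    x,y,a,af,al,ar=p;C=pose(x,y,0,a)
    B=[(C,[-.0175,-.0315,0],[.0175,.0315,.004]),(C,[.0175,-.0355,0],[.0215,.0355,.054])]
    for ang,yaw,d,w in((af,np.pi,.0175,.071),(al,np.pi/2,.0315,.035),(ar,-np.pi/2,.0315,.035)):
        # local x outwards, panel along x at angle 0, inner face at z=0
        M=C@T(rz(yaw),[0,0,0])@T(np.eye(3),[d,0,.004])@T(RR.from_euler("y",-ang).as_matrix(),[0,0,0])
        B.append((M,[0,-w/2,-.004],[.05,w/2,0]))
    return B
def plock(x,y,z,a,s=1):
    P=pose(x,y,z,a)
    return [(P,[-.016,-.03,0],[.016,.03,.064]),(P,[-.005,-.0235,.064],[.005,-.0135,.09]),(P,[-.005,.0135,.064],[.005,.0235,.09]),(P,[-.005,-.0235,.09],[.005,.0235,.1])]
def standlock(p):
    return [(pose(p[3],p[4],0,p[5]),[-.065,-.13,0],[.065,.13,.015])]+plock(p[0],p[1],.015,p[2])
SS=3
def rays(s,win):
    x0,y0,w,h=win
    u,v=np.meshgrid((np.arange(w*SS)+.5)/SS-.5+x0,(np.arange(h*SS)+.5)/SS-.5+y0)
    K=np.array(s["intrinsics"]);d=np.stack([(u-K[0,2])/K[0,0],(v-K[1,2])/K[1,1]],-1).reshape(-1,2);q=d.copy()
    for _ in range(8):q=d/(1+s["k1"]*(q**2).sum(1,keepdims=True))
    return np.c_[q,np.ones(len(q))]@rot(s).T
def labels(B,o,D):
    best=np.full(len(D),np.inf);lab=np.zeros(len(D),int)
    for i,(M,lo,hi) in enumerate(B):
        ol=M[:3,:3].T@(o-M[:3,3]);dl=D@M[:3,:3]
        dl=np.where(abs(dl)<1e-9,1e-9,dl)
        t1=(lo-ol)/dl;t2=(hi-ol)/dl;tn=np.minimum(t1,t2);tf=np.maximum(t1,t2)
        ax=tn.argmax(1);n=tn.max(1);hit=(n<tf.min(1))&(n<best)
        best[hit]=n[hit];side=dl[np.arange(len(D)),ax]>0
        lab[hit]=1+i*6+ax[hit]*2+side[hit]
    return lab
def cost(p,model,views):
    c=0
    for s,win,D in views:
        x0,y0,w,h=win;L=labels(model(p),np.array(s["position"]),D)
        A=[]
        for l in np.unique(L):
            m=(L==l).astype(np.float32).reshape(h,SS,w,SS).mean((1,3))
            if m.sum()<2:continue
            A.append(cv2.GaussianBlur(m,(0,0),.6).ravel())
        A=np.array(A).T;I=s["color"][y0:y0+h,x0:x0+w].reshape(-1,3).astype(float)
        r=np.abs(I-A@np.linalg.lstsq(A,I,rcond=None)[0])
        c+=np.minimum(r,60).mean()
    return c
def fit(p0,model,sw,step):
    views=[(s,w,rays(s,w)) for s,w in sw];p=np.array(p0,float)
    for k in range(2):
        n=len(p);sim=np.vstack([p]+[p+np.eye(n)[i]*step[i]/(1+2*k) for i in range(n)])
        r=minimize(cost,p,(model,views),method="Nelder-Mead",options=dict(initial_simplex=sim,maxfev=350,xatol=1e-4,fatol=1e-4));p=r.x
    return p,r.fun
E
cat > m1.py <<'E'
from fit import *
S={n:snapshot(n) for n in("scene","top")}
c0=[.545,-.262,0,.8,.8,.8];st=[.008,.008,.15,.2,.2,.2]
W={"scene":(178,135,54,48),"top":(358,172,70,46)}
P={"scene":(285,222,60,62),"top":(198,170,60,62)}
p0=[.535,.172,-.1,.53,.24,-.1]
sp=[.006,.006,.1,.006,.006,.1]
for vs in(["scene","top"],["top"],["scene"]):
    p,f=fit(c0,carton,[(S[v],W[v]) for v in vs],st);print("carton",vs,np.round(p,4),round(f,2),flush=True)
    p2,f=fit(p0,standlock,[(S[v],P[v]) for v in vs],sp);print("lock",vs,np.round(p2,4),round(f,2),flush=True)
    if len(vs)==2:c0,p0=p,p2
for q in ["eggcup"]:
  for n in S: print(n,[np.round(onz(np.array([(d["rect"][0]+d["rect"][2])/2,(d["rect"][1]+d["rect"][3])/2]),S[n],.035),3) for d in search_frame(q,S[n])])
E
time python3 m1.py
```

```text
carton ['scene', 'top'] [ 0.5433 -0.2559  0.0368  0.8243  0.7368  0.7394] 10.35
lock ['scene', 'top'] [ 0.5308  0.1683 -0.2631  0.5271  0.241  -0.1623] 14.95
carton ['top'] [ 0.543  -0.2562  0.0341  0.837   0.8477  0.7743] 4.9
lock ['top'] [ 0.5299  0.1676 -0.2581  0.5263  0.2406 -0.1649] 6.05
carton ['scene'] [ 0.5454 -0.2551  0.0357  0.7791  0.6904  0.8618] 4.54
lock ['scene'] [ 0.5319  0.1691 -0.2666  0.5286  0.2409 -0.1669] 7.24
scene [array([ 0.634, -0.35 ,  0.035]), array([ 0.459, -0.166,  0.035])]
top [array([ 0.456, -0.171,  0.035]), array([ 0.632, -0.357,  0.035])]
real	2m7.334s
user	6m55.590s
sys	0m9.555s
```

Candidates, as pixels in the top picture:
- Yellow on the stand at (221,193).
- Yellow on the stand at (168,188), which is larger.
- Blue at (239,127).
- Turquoise at (277,213) and (222,272).

The crop shows the brass one at top (221,193), scene (315,250) as the smaller of the two on the stand, so that is the padlock. The carton has its front, left and right walls leaning open and its rear wall at the far side. I'll fold the left wall first.

Call:
play_rows(deltas="0 0 0 -0.04 -0.0385 0 0;0 0 0 -0.04 -0.0385 0 0;0 0 0 -0.04 -0.0385 0 0;0 0 0 -0.04 -0.0385 0 0;0 0 0 -0.04 -0.0385 0 0;0 0 0 -0.04 -0.0385 0 0;0 0 0 -0.04 -0.0385 0 0;0 0 0 -0.04 -0.0385 0 0", grip_force=20)

```text
time: 3.0
ee_pos: [0.4244, 0.1506, 0.1707]
tcp_rot: [180.0, 0.0, 155.0]
wrist_force: [1.2, 0.7, 0.5]
opening: 0.0176
gripper_force: 0.0
```

Call:
play_rows(deltas="0 0 0 -0.04 -0.0385 0 0;0 0 0 -0.04 -0.0385 0 0;0 0 0 -0.04 -0.0385 0 0;0 0 0 -0.04 -0.0385 0 0;0 0 0 -0.04 -0.0385 0 0;0 0 0 -0.035 -0.0385 0 0;0 0 0.183 0 0 0 0;0 0 0.183 0 0 0 0")

```text
time: 4.0
ee_pos: [0.5393, -0.1572, 0.1702]
tcp_rot: [-180.0, -0.0, 133.6]
wrist_force: [0.8, 0.6, -1.2]
opening: 0.0006
gripper_force: 0.0
```

Call:
play_rows(deltas="0 0 0.183 0 0 0 0;0 0 0.183 0 0 0 0;0 0 0.183 0 0 0 0;0 0 0.183 0 0 0 0;0 0 0 0 0 0 0")

```text
time: 4.62
ee_pos: [0.5395, -0.1562, 0.1704]
tcp_rot: [-180.0, 0.0, 92.2]
wrist_force: [1.2, -0.2, 0.1]
opening: 0.0004
gripper_force: 0.0
```

Call:
play_rows(deltas="0 0 0 0 0 0.05 0;0 0 0 0 0 0.05 0;0 0 0 0 0 0.05 0;0 0 0 -0.015 0 0 0;0 0 0 -0.015 0 0 0;0 0 0 -0.012 0 0 0;0 0 0 -0.008 0 0 0;0 0 0 -0.004 0 0 0")

```text
time: 5.62
ee_pos: [0.5417, -0.2109, 0.021]
tcp_rot: [180.0, 0.0, 92.1]
wrist_force: [0.2, -0.4, -0.5]
opening: 0.0005
gripper_force: 0.0
```

Call:
play_rows(deltas="0 0 0 -0.001 0 0 0;0 0 0 -0.001 0 0 0")

```text
time: 5.88
ee_pos: [0.5416, -0.2119, 0.0204]
tcp_rot: [-180.0, -0.0, 92.2]
wrist_force: [-1.1, 0.1, -0.5]
opening: 0.0007
gripper_force: 0.0
```

Call:
play_rows(deltas="0 0 0 -0.0005 0 0 0;0 0 0 0 0 0 0")

```text
time: 6.12
ee_pos: [0.5415, -0.2126, 0.0204]
tcp_rot: [-180.0, 0.0, 92.1]
wrist_force: [0.1, 0.2, 0.7]
opening: 0.0005
gripper_force: 0.0
```

Call:
play_rows(deltas="0 0 0 -0.001 0 0 0;0 0 0 -0.001 0 0 0")

```text
time: 6.38
ee_pos: [0.5416, -0.2148, 0.0204]
tcp_rot: [-180.0, 0.0, 92.1]
wrist_force: [-0.0, 0.4, -0.6]
opening: 0.0003
gripper_force: 0.0
```

```bash
python3 - <<'E'
from h import *
s=snapshot("scene");t=snapshot("top")
a=s["color"][130:190,165:245];b=t["color"][160:220,350:430]
cv2.imwrite("pics/left.png",cv2.resize(np.hstack([a,b])[...,::-1],(800,300),interpolation=cv2.INTER_CUBIC))
print(robot.get_state()["wrist_force"])
E
```

```text
[ 0.41737689 -0.26668449 -0.3071742 ]
```

View pics/left.png

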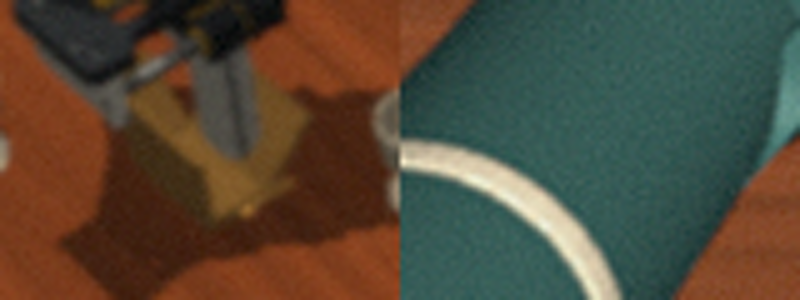

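```bash
python3 - <<'E'
from fit import *
s=snapshot("scene")
print(proj([[.5416,-.2148,.0204],[.5416,-.2148,0.117]],s),(proj([[.5416,-.2148,.0204]],s)-[165,130])*5)
for al in(.7,1.571):
    M,lo,hi=carton([.5437,-.2558,.036,.82,al,.8])[3]
    P=np.array([[x,y,z,1] for x in(0,.05) for y in(-.0175,.0175) for z in(-.004,0)])
    print(al,((proj((P@M.T)[:,:3],s)-[165,130])*5).round().tolist())
W=(178,135,54,48);v=[(s,W,rays(s,W))]
for al in np.arange(.6,1.6,.1): print(round(al,1),round(cost([.5437,-.2558,.036,.82,al,.8],carton,v),2))
E
```

```text
[[213.56322488 167.80286221]
 [209.14796519 142.44276779]] [[242.81612438 189.01431105]]
0.7 [[213.0, 223.0], [209.0, 216.0], [263.0, 190.0], [260.0, 184.0], [249.0, 223.0], [246.0, 217.0], [301.0, 189.0], [298.0, 183.0]]
1.571 [[214.0, 220.0], [209.0, 216.0], [264.0, 188.0], [260.0, 184.0], [202.0, 158.0], [197.0, 154.0], [254.0, 125.0], [250.0, 121.0]]
0.6 13.61
0.7 13.51
0.8 13.56
0.9 13.66
1.0 13.73
1.1 13.69
1.2 13.65
1.3 13.67
1.4 13.74
1.5 13.82
```

```bash
python3 - <<'E'
from fit import *
s=snapshot("scene")
im=s["color"][130:190,170:250][...,::-1]
im=np.clip(im.astype(float)*1.7,0,255).astype(np.uint8)
cv2.imwrite("pics/left2.png",cv2.resize(im,(800,600),interpolation=cv2.INTER_LANCZOS4))
E
```

```text
(no output)
```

View pics/left2.png

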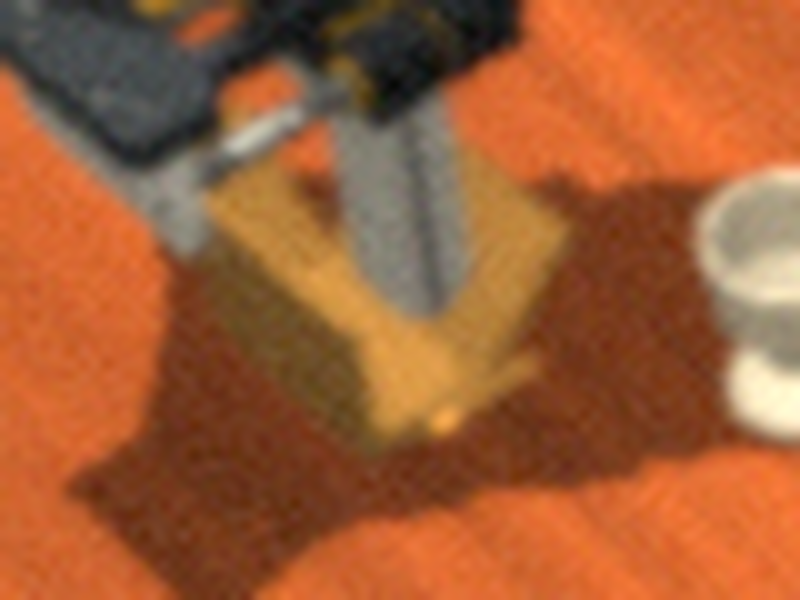

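The scene crop shows the left wall's edge still low, at (535,360) to (445,420). The fingertip shows at (430,315), against a predicted (436,378). I'll lift off and check.

Call:
play_rows(deltas="0 0 0 0 0 -0.05 0;0 0 0 0 0 -0.05 0;0 0 0 0.06 0 0 0;0 0 0 0.06 0 0 0;0 0 0 0 0 0 0")

```text
time: 7.2
ee_pos: [0.5374, -0.0898, 0.1203]
tcp_rot: [-180.0, -0.1, 92.5]
wrist_force: [-0.1, -0.3, 0.0]
opening: 0.0005
gripper_force: 0.0
```

```bash
python3 - <<'E'
from fit import *
s=snapshot("scene");t=snapshot("top")
e=robot.get_state()["ee_pos"];print(e)
o=[]
for q,(w,h) in((s,(80,60)),(t,(80,60))):
    p=proj([e,e+[0,0,.097]],q);print(p)
    x,y=(p[0]-[w/2,h/2]).astype(int);im=q["color"][y:y+h,x:x+w][...,::-1]
    im=cv2.resize(im,(400,300),interpolation=cv2.INTER_CUBIC);
    for c in p: cv2.drawMarker(im,tuple(int(v) for v in (c-[x,y]+.5)*5),(255,0,255),0,10)
    o.append(im)
a=s["color"][130:190,170:250][...,::-1]
o2=np.hstack([cv2.resize(a,(400,300),interpolation=cv2.INTER_CUBIC),cv2.resize(t["color"][160:220,350:430][...,::-1],(400,300),interpolation=cv2.INTER_CUBIC)])
cv2.imwrite("pics/tip.png",np.vstack([np.hstack(o),o2]))
W=(178,135,54,48);v=[(s,W,rays(s,W))]
for al in np.arange(.6,1.6,.1): print(round(al,1),round(cost([.5437,-.2558,.036,.82,al,.8],carton,v),2))
E
```

```text
[ 0.53720179 -0.09457824  0.12052631]
[[239.4405557  167.65385622]
 [236.42225142 138.83441811]]
[[329.15156334 184.80845454]
 [332.62285897 176.36362769]]
0.6 13.88
0.7 14.07
0.8 14.12
0.9 14.17
1.0 14.39
1.1 14.46
1.2 14.52
1.3 14.55
1.4 14.58
1.5 14.57
```

View pics/tip.png

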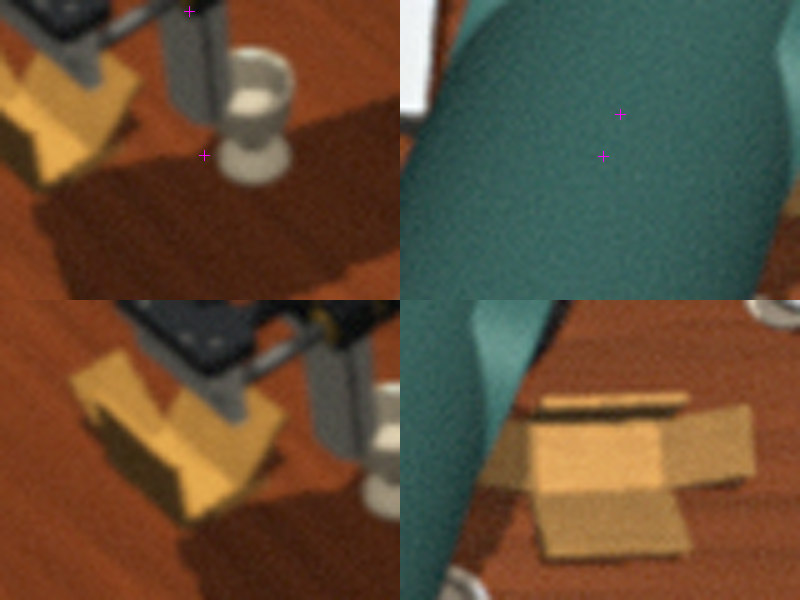

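```bash
python3 - <<'E'
from fit import *
s=snapshot("scene");t=snapshot("top")
R=RR.from_euler("xyz",[180,0,155],degrees=True).as_matrix()
e=np.array([.264,.567,.17])
L=[e]+[e+R@np.array([x,y,z]) for y in(-.0595,-.047,.047,.0595) for x in(-.008,.008) for z in (0,)]+[e+R@np.array([x,y,-.097]) for x in(-.0375,.0375) for y in (-.0885,.0885)]
a=cv2.imread("pics/top0.png")[270:360,0:120];o=[]
a=cv2.resize(a,None,fx=5,fy=5,interpolation=cv2.INTER_CUBIC)
for i,c in enumerate(proj(L,t)): cv2.drawMarker(a,tuple(int(v) for v in (c-[0,270]+.5)*5),(255,0,255) if i<9 else (0,255,0),0,12)
th=np.linspace(0,6.283,40);ring=np.c_[.1*np.cos(th),.1*np.sin(th),0*th]
b=cv2.imread("pics/scene0.png")[60:170,340:480]
b=cv2.resize(b,None,fx=3,fy=3,interpolation=cv2.INTER_CUBIC)
for c in proj(ring,s): cv2.circle(b,tuple(int(v) for v in (c-[340,60]+.5)*3),2,(255,0,255),-1)
o=np.zeros((600,800,3),np.uint8);o[:450,:350]=a[:450,:350];o[:b.shape[0],360:360+b.shape[1]]=b[:,:440]
cv2.imwrite("pics/chk.png",o)
E
```

```text
(no output)
```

View pics/chk.png

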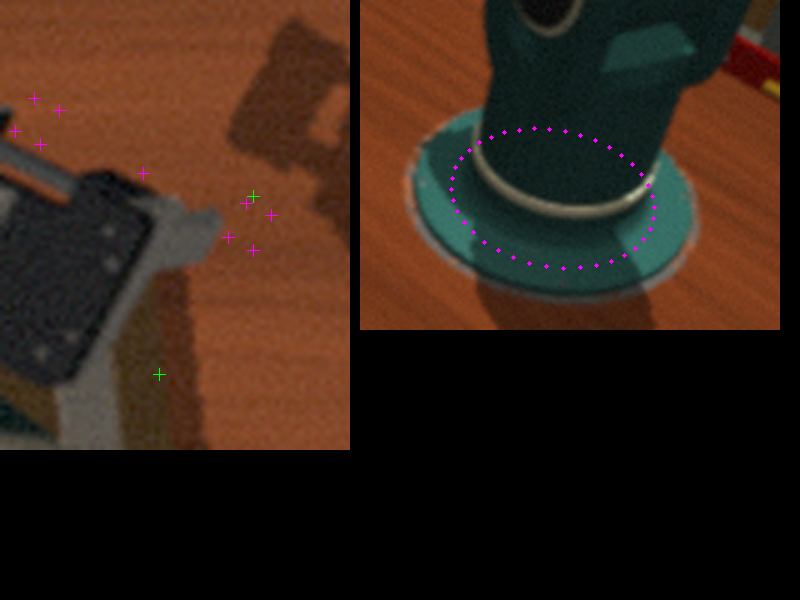

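The base ring matches the calibration, but the tool appears about 20–30 mm higher than its reported TCP in both views. I'll touch the free counter to find the true tip height.

Call:
play_rows(deltas="0 0 0 0 0 0.05 0;0 0 0 0 0 0.04 0;0 0 0 0 0 0.015 0;0 0 0 0 0 0.005 0;0 0 0 0 0 0.002 0;0 0 0 0 0 0.002 0;0 0 0 0 0 0 0")

```text
time: 8.28
ee_pos: [0.5375, -0.0948, 0.0069]
tcp_rot: [179.9, -0.0, 92.1]
wrist_force: [0.4, -0.1, -0.2]
opening: 0.0004
gripper_force: 0.0
```

Call:
play_rows(deltas="0 0 0 0 0 0.001 0;0 0 0 0 0 0.001 0;0 0 0 0 0 0 0")

```text
time: 8.65
ee_pos: [0.5371, -0.0949, 0.0043]
tcp_rot: [-180.0, 0.0, 92.1]
wrist_force: [0.4, 0.3, 0.4]
opening: 0.0005
gripper_force: 0.0
```

Call:
play_rows(deltas="0 0 0 0 0 0.001 0;0 0 0 0 0 0.001 0;0 0 0 0 0 0 0")

```text
time: 9.02
ee_pos: [0.5371, -0.0949, 0.0023]
tcp_rot: [-180.0, 0.0, 92.1]
wrist_force: [-0.4, 0.7, -0.5]
opening: 0.0003
gripper_force: 0.0
```

Call:
play_rows(deltas="0 0 0 0 0 0.002 0;0 0 0 0 0 0.002 0;0 0 0 0 0 0 0")

```text
time: 9.4
ee_pos: [0.537, -0.0949, -0.0018]
tcp_rot: [-180.0, 0.0, 92.1]
wrist_force: [-0.0, 0.0, 0.0]
opening: 0.0005
gripper_force: 0.0
```

```bash
python3 - <<'E'
from fit import *
s=snapshot("scene");st=robot.get_state();e=st["ee_pos"];print(e,st["wrist_force"])
def model(p):
    R=rz(np.deg2rad(92.1))@np.diag([1,-1,-1.]);M=T(R,e+p[:3])
    return [(M,[-.008,-.0125,-.07],[.008,.0125,0])]
c=proj([e],s)[0];w=(int(c[0])-14,int(c[1])-18,30,26);v=[(s,w,rays(s,w))]
for z in np.arange(-.01,.05,.004):print(round(z,3),round(cost([0,0,z],model,v),2))
im=s["color"][int(c[1])-45:int(c[1])+15,int(c[0])-40:int(c[0])+40][...,::-1]
cv2.imwrite("pics/tip2.png",cv2.resize(np.clip(im*1.5,0,255).astype(np.uint8),(800,600),interpolation=cv2.INTER_CUBIC))
E
```

```text
[ 0.53710239 -0.09490086 -0.00169559] [0.42646951 0.53015105 0.16653578]
-0.01 8.36
-0.006 8.13
-0.002 7.89
0.002 7.65
0.006 7.47
0.01 7.28
0.014 7.04
0.018 6.72
0.022 6.41
0.026 5.97
0.03 5.54
0.034 5.13
0.038 4.94
0.042 5.12
0.046 5.57
```

View pics/tip2.png

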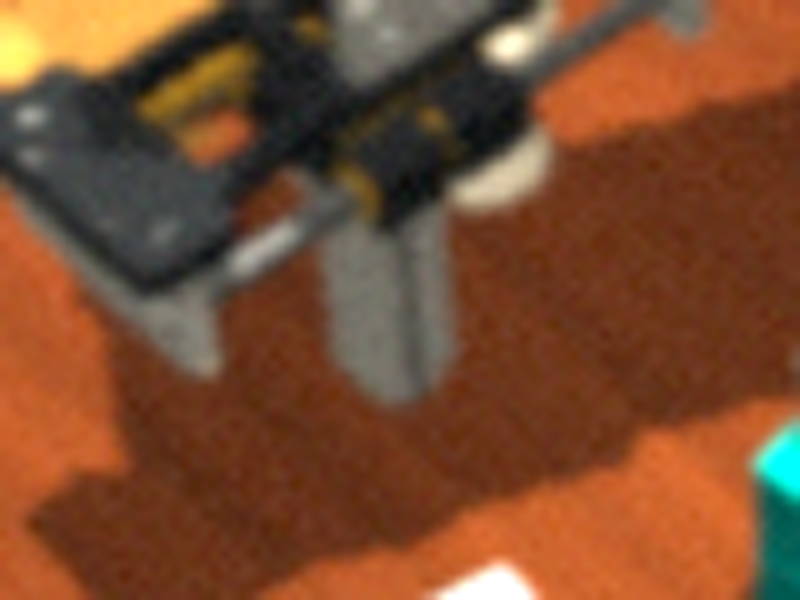

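Call:
play_rows(deltas="0 0 0 0 0 0.003 0;0 0 0 0 0 0.003 0;0 0 0 0 0 0.002 0;0 0 0 0 0 0.002 0")

```text
time: 9.95
ee_pos: [0.5372, -0.0949, -0.0118]
tcp_rot: [180.0, 0.0, 92.1]
wrist_force: [-0.4, -0.4, -0.3]
opening: 0.0008
gripper_force: 0.0
```

Call:
play_rows(deltas="0 0 0 0 0 0.002 0;0 0 0 0 0 0.002 0")

```text
time: 10.2
ee_pos: [0.5372, -0.0949, -0.0157]
tcp_rot: [180.0, 0.0, 92.1]
wrist_force: [-0.4, 0.0, -0.5]
opening: 0.0005
gripper_force: 0.0
```

Call:
play_rows(deltas="0 0 0 0 0 0.001 0;0 0 0 0 0 0.001 0")

```text
time: 10.45
ee_pos: [0.5372, -0.0949, -0.0176]
tcp_rot: [180.0, 0.0, 92.1]
wrist_force: [0.1, 0.1, 0.0]
opening: 0.0004
gripper_force: 0.0
```

Call:
play_rows(deltas="0 0 0 0 0 0.001 0;0 0 0 0 0 0.001 0")

```text
time: 10.7
ee_pos: [0.5371, -0.0949, -0.0197]
tcp_rot: [-180.0, 0.0, 92.1]
wrist_force: [-0.4, -0.7, 0.1]
opening: 0.0003
gripper_force: 0.0
```

Call:
play_rows(deltas="0 0 0 0 0 0.001 0;0 0 0 0 0 0.001 0")

```text
time: 10.95
ee_pos: [0.5371, -0.0949, -0.0217]
tcp_rot: [-180.0, 0.0, 92.1]
wrist_force: [-0.7, 0.4, -0.2]
opening: 0.0003
gripper_force: 0.0
```

Call:
play_rows(deltas="0 0 0 0 0 0.001 0;0 0 0 0 0 0.001 0")

```text
time: 11.2
ee_pos: [0.5371, -0.0949, -0.0237]
tcp_rot: [-180.0, 0.0, 92.1]
wrist_force: [-0.3, -0.6, -0.5]
opening: 0.0004
gripper_force: 0.0
```

Call:
play_rows(deltas="0 0 0 0 0 0.001 0;0 0 0 0 0 0.001 0")

```text
time: 11.45
ee_pos: [0.5371, -0.0949, -0.0257]
tcp_rot: [-180.0, 0.0, 92.1]
wrist_force: [0.2, -0.9, 0.1]
opening: 0.0008
gripper_force: 0.0
```

Call:
play_rows(deltas="0 0 0 0 0 0.001 0;0 0 0 0 0 0.001 0")

```text
time: 11.7
ee_pos: [0.5372, -0.0949, -0.0277]
tcp_rot: [180.0, 0.0, 92.1]
wrist_force: [0.1, 0.3, -0.4]
opening: 0.0004
gripper_force: 0.0
```

Call:
play_rows(deltas="0 0 0 0 0 0.001 0;0 0 0 0 0 0.001 0")

```text
time: 11.95
ee_pos: [0.5372, -0.0949, -0.0297]
tcp_rot: [180.0, 0.0, 92.1]
wrist_force: [-0.6, -0.2, -0.4]
opening: 0.0005
gripper_force: 0.0
```

```bash
python3 - <<'E'
from fit import *
s=snapshot("scene");st=robot.get_state();e=st["ee_pos"];print(e,st["wrist_force"])
c=proj([[e[0],e[1],0]],s)[0];x,y=int(c[0])-40,int(c[1])-45
im=s["color"][y:y+60,x:x+80][...,::-1]
im=cv2.resize(np.clip(im*1.5,0,255).astype(np.uint8),(800,600),interpolation=cv2.INTER_CUBIC)
R=rz(np.deg2rad(92.1))
for a,b in((0,0),(.008,.0125),(.008,-.0125),(-.008,.0125),(-.008,-.0125)):
    q=proj([[e[0],e[1],0]+R@[a,b,0]],s)[0];cv2.drawMarker(im,tuple(int(v) for v in (q-[x,y]+.5)*10),(255,0,255),0,10)
cv2.imwrite("pics/tip3.png",im)
E
```

```text
[ 0.53708321 -0.09492228 -0.02977503] [-0.07069623  0.3654869   0.68147372]
```

View pics/tip3.png

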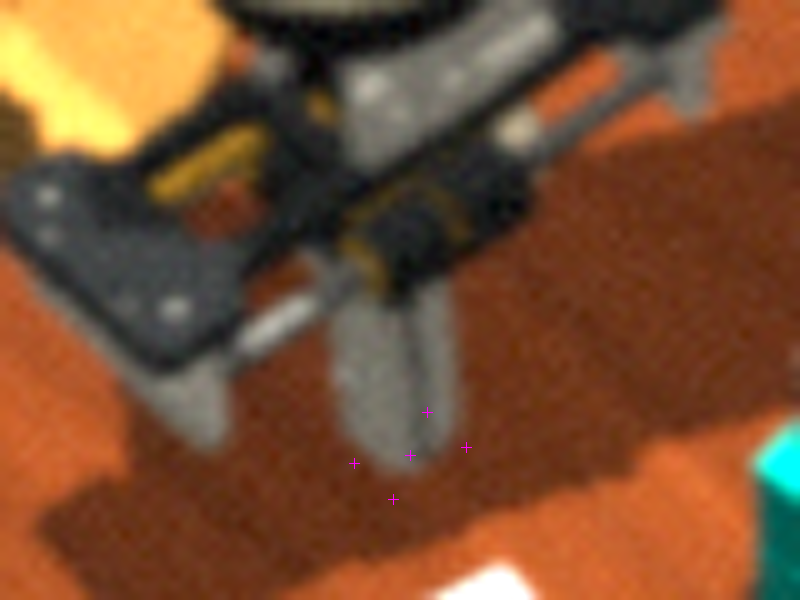

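Call:
play_rows(deltas="0 0 0 0 0 0.0015 0;0 0 0 0 0 0.0015 0;0 0 0 0 0 0.001 0;0 0 0 0 0 0.001 0")

```text
time: 12.5
ee_pos: [0.5371, -0.0949, -0.0347]
tcp_rot: [-180.0, 0.0, 92.1]
wrist_force: [-0.2, 0.0, -0.2]
opening: 0.0004
gripper_force: 0.0
```

Call:
play_rows(deltas="0 0 0 0 0 0.001 0;0 0 0 0 0 0.001 0")

```text
time: 12.75
ee_pos: [0.5373, -0.0949, -0.0352]
tcp_rot: [180.0, -0.1, 92.1]
wrist_force: [-17.6, 4.8, 55.7]
opening: 0.0006
gripper_force: 27.7
```

Call:
play_rows(deltas="0 0 0 0 0 0.001 0;0 0 0 0 0 0.001 0")

```text
time: 13.0
ee_pos: [0.5374, -0.0949, -0.0355]
tcp_rot: [179.9, -0.1, 92.1]
wrist_force: [-32.0, 8.4, 99.7]
opening: 0.0003
gripper_force: 50.0
```

Call:
play_rows(deltas="0 0 0 0 0 -0.006 0;0 0 0 0 0 -0.014 0;0 0 0 0 0 0 0")

```text
time: 13.38
ee_pos: [0.5378, -0.095, -0.0177]
tcp_rot: [179.9, 0.0, 92.1]
wrist_force: [-0.3, 1.1, 0.4]
opening: 0.0003
gripper_force: 0.0
```

```bash
python3 - <<'E'
from fit import *
s=snapshot("scene");e=np.array([.53708,-.09492,0])
st=robot.get_state();print(st["ee_pos"],st["wrist_force"])
c=proj([e],s)[0];x,y=int(c[0])-40,int(c[1])-45
for px in((215,440),(150,400),(695,115)):
    r=ray(np.array(px)/10-.5+[x,y],s);o=np.array(s["position"])
    for z in(.04,.06,.08,.1): 
        p=o+r*(z-o[2])/r[2];print(px,z,np.round(rz(-.036)@(p-e),3))
E
```

```text
[ 0.53749545 -0.0948277  -0.01823968] [-0.4800313   0.3871056  -0.30374525]
(215, 440) 0.04 [ 0.051 -0.012  0.04 ]
(215, 440) 0.06 [0.059 0.002 0.06 ]
(215, 440) 0.08 [0.068 0.015 0.08 ]
(215, 440) 0.1 [0.076 0.029 0.1  ]
(150, 400) 0.04 [ 0.055 -0.033  0.04 ]
(150, 400) 0.06 [ 0.063 -0.019  0.06 ]
(150, 400) 0.08 [ 0.072 -0.005  0.08 ]
(150, 400) 0.1 [0.08  0.009 0.1  ]
(695, 115) 0.04 [-0.112 -0.011  0.04 ]
(695, 115) 0.06 [-0.1    0.002  0.06 ]
(695, 115) 0.08 [-0.088  0.016  0.08 ]
(695, 115) 0.1 [-0.076  0.029  0.1  ]
```

Call:
play_rows(deltas="0 0 0 -0.04 0 0 0;0 0 0 -0.03 0 0 0;0 0 0 -0.015 0 0 0;0 0 0 -0.01 0 0 0;0 0 0 -0.008 0 0 0;0 0 0 -0.006 0 0 0;0 0 0 -0.004 0 0 0;0 0 0 -0.001 0 0 0")

```text
time: 14.42
ee_pos: [0.5414, -0.2089, -0.0186]
tcp_rot: [180.0, 0.0, 92.1]
wrist_force: [0.0, 0.8, 0.5]
opening: 0.0004
gripper_force: 0.3
```

Call:
play_rows(deltas="0 0 0 -0.0005 0 0 0;0 0 0 -0.0005 0 0 0")

```text
time: 14.68
ee_pos: [0.5414, -0.2093, -0.0186]
tcp_rot: [-180.0, -0.0, 92.1]
wrist_force: [-0.6, 3.4, 2.9]
opening: 0.0005
gripper_force: 2.0
```

Call:
play_rows(deltas="0 0 0 -0.0005 0 0 0;0 0 0 -0.0005 0 0 0")

```text
time: 14.92
ee_pos: [0.5414, -0.2094, -0.0186]
tcp_rot: [-180.0, -0.1, 92.2]
wrist_force: [-2.2, 9.5, 6.6]
opening: 0.0005
gripper_force: 4.9
```

Call:
play_rows(deltas="0 0 0 0.01 0 0 0;0 0 0 0 0 -0.05 0;0 0 0 0 0 -0.03 0;0 0 0 -0.0525 0 0 0;0 0 0 -0.0525 0 0 0;0 0 0 -0.0525 0 0 0;0 0 0 0 0 0 0;0 0 0 0 0 0.05 0")

```text
time: 15.92
ee_pos: [0.549, -0.3594, 0.0135]
tcp_rot: [179.7, 0.2, 92.1]
wrist_force: [1.1, 0.3, -0.8]
opening: 0.0005
gripper_force: 0.0
```

Call:
play_rows(deltas="0 0 0 0 0 0.03 0;0 0 0 0.012 0 0 0;0 0 0 0.012 0 0 0;0 0 0 0.01 0 0 0;0 0 0 0.008 0 0 0;0 0 0 0.004 0 0 0;0 0 0 0.001 0 0 0;0 0 0 0 0 0 0")

```text
time: 16.92
ee_pos: [0.545, -0.3113, -0.0187]
tcp_rot: [-180.0, -0.0, 92.1]
wrist_force: [0.1, -0.2, -0.1]
opening: 0.0002
gripper_force: 0.0
```

Call:
play_rows(deltas="0 0 0 0.001 0 0 0;0 0 0 0.0005 0 0 0")

```text
time: 17.18
ee_pos: [0.545, -0.3099, -0.0187]
tcp_rot: [-180.0, 0.0, 92.1]
wrist_force: [0.4, -1.2, -0.2]
opening: 0.0004
gripper_force: 0.4
```

Call:
play_rows(deltas="0 0 0 0.0005 0 0 0;0 0 0 0.0005 0 0 0")

```text
time: 17.42
ee_pos: [0.545, -0.3088, -0.0186]
tcp_rot: [-180.0, 0.0, 92.1]
wrist_force: [0.1, -0.1, 0.1]
opening: 0.0005
gripper_force: 0.4
```

Call:
play_rows(deltas="0 0 0 0.001 0 0 0;0 0 0 0.001 0 0 0")

```text
time: 17.68
ee_pos: [0.545, -0.3067, -0.0186]
tcp_rot: [180.0, 0.0, 92.1]
wrist_force: [0.1, -0.9, 0.6]
opening: 0.0007
gripper_force: 0.4
```

Call:
play_rows(deltas="0 0 0 0.001 0 0 0;0 0 0 0.0005 0 0 0")

```text
time: 17.92
ee_pos: [0.545, -0.3051, -0.0186]
tcp_rot: [180.0, 0.0, 92.1]
wrist_force: [-0.2, -0.2, 0.5]
opening: 0.0006
gripper_force: 0.4
```

Call:
play_rows(deltas="0 0 0 0.0005 0 0 0;0 0 0 0.0005 0 0 0")

```text
time: 18.18
ee_pos: [0.5449, -0.3043, -0.0186]
tcp_rot: [180.0, 0.0, 92.1]
wrist_force: [0.1, -0.6, 0.7]
opening: 0.0007
gripper_force: 0.4
```

Call:
play_rows(deltas="0 0 0 0.001 0 0 0;0 0 0 0.0005 0 0 0")

```text
time: 18.42
ee_pos: [0.5448, -0.3027, -0.0186]
tcp_rot: [180.0, 0.0, 92.1]
wrist_force: [0.6, -0.5, 0.9]
opening: 0.0006
gripper_force: 0.4
```

Call:
play_rows(deltas="0 0 0 0.0005 0 0 0;0 0 0 0.0005 0 0 0")

```text
time: 18.68
ee_pos: [0.5448, -0.3017, -0.0186]
tcp_rot: [180.0, 0.0, 92.1]
wrist_force: [1.2, -0.4, 0.5]
opening: 0.0004
gripper_force: 0.3
```

Call:
play_rows(deltas="0 0 0 0.0005 0 0 0;0 0 0 0.0005 0 0 0")

```text
time: 18.92
ee_pos: [0.5448, -0.3008, -0.0186]
tcp_rot: [180.0, 0.0, 92.1]
wrist_force: [0.3, -0.6, 1.1]
opening: 0.0008
gripper_force: 0.3
```

Call:
play_rows(deltas="0 0 0 0.0005 0 0 0;0 0 0 0.0005 0 0 0")

```text
time: 19.18
ee_pos: [0.5447, -0.2998, -0.0186]
tcp_rot: [180.0, 0.0, 92.1]
wrist_force: [-0.8, -1.1, -0.0]
opening: 0.0005
gripper_force: 0.3
```

Call:
play_rows(deltas="0 0 0 0.001 0 0 0;0 0 0 0.001 0 0 0;0 0 0 0 0 0 0")

```text
time: 19.55
ee_pos: [0.5447, -0.2991, -0.0185]
tcp_rot: [180.0, 0.1, 92.1]
wrist_force: [2.1, -8.7, -4.2]
opening: 0.0004
gripper_force: 4.1
```

Call:
play_rows(deltas="0 0 0 0.0005 0 0 0;0 0 0 0.0005 0 0 0")

```text
time: 19.8
ee_pos: [0.5447, -0.299, -0.0185]
tcp_rot: [180.0, 0.2, 92.1]
wrist_force: [4.2, -14.8, -8.8]
opening: 0.0003
gripper_force: 7.1
```

Call:
play_rows(deltas="0 0 0 0.0005 0 0 0;0 0 0 0.0005 0 0 0")

```text
time: 20.05
ee_pos: [0.5447, -0.299, -0.0184]
tcp_rot: [179.9, 0.3, 92.0]
wrist_force: [5.3, -18.7, -12.7]
opening: 0.0003
gripper_force: 9.4
```

Call:
play_rows(deltas="0 0 0 -0.01 0 0 0;0 0 0 0 0 -0.05 0;0 0 0 0 0 -0.03 0;0 0 0 0.0275 -0.0475 0 0;0 0 0 0.0275 -0.0475 0 0;0 0 0 0 0 0 0;0 0 0 0 0 0.05 0;0 0 0 0 0 0.03 0")

```text
time: 21.05
ee_pos: [0.4485, -0.2541, -0.0201]
tcp_rot: [-180.0, -0.0, 92.2]
wrist_force: [-0.6, 0.3, 0.3]
opening: 0.0006
gripper_force: 0.0
```

Call:
play_rows(deltas="0 0 0 0 0.02 0 0;0 0 0 0 0.015 0 0;0 0 0 0 0.01 0 0;0 0 0 0 0.008 0 0;0 0 0 0 0.003 0 0;0 0 0 0 0 0 0")

```text
time: 21.8
ee_pos: [0.504, -0.2522, -0.0185]
tcp_rot: [180.0, 0.0, 92.1]
wrist_force: [0.1, 0.6, 0.3]
opening: 0.0007
gripper_force: 0.0
```

Call:
play_rows(deltas="0 0 0 0 0.001 0 0;0 0 0 0 0.001 0 0;0 0 0 0 0.0005 0 0;0 0 0 0 0 0 0")

```text
time: 22.3
ee_pos: [0.5065, -0.2521, -0.0186]
tcp_rot: [180.0, 0.0, 92.1]
wrist_force: [-0.5, -0.8, 0.4]
opening: 0.0002
gripper_force: 0.1
```

Call:
play_rows(deltas="0 0 0 0 0.0005 0 0;0 0 0 0 0.0005 0 0")

```text
time: 22.55
ee_pos: [0.5074, -0.2521, -0.0186]
tcp_rot: [-180.0, 0.0, 92.1]
wrist_force: [-0.5, 0.1, 0.4]
opening: 0.0005
gripper_force: 0.3
```

Call:
play_rows(deltas="0 0 0 0 0.0005 0 0;0 0 0 0 0.0005 0 0")

```text
time: 22.8
ee_pos: [0.5085, -0.2521, -0.0186]
tcp_rot: [180.0, 0.0, 92.1]
wrist_force: [-1.2, 0.1, 1.1]
opening: 0.0004
gripper_force: 0.3
```

Call:
play_rows(deltas="0 0 0 0 0.0005 0 0;0 0 0 0 0.0005 0 0")

```text
time: 23.05
ee_pos: [0.5094, -0.252, -0.0186]
tcp_rot: [-180.0, 0.0, 92.1]
wrist_force: [-1.4, -0.7, 0.7]
opening: 0.0002
gripper_force: 1.2
```

Call:
play_rows(deltas="0 0 0 0 0.0005 0 0;0 0 0 0 0.0005 0 0")

```text
time: 23.3
ee_pos: [0.5096, -0.2521, -0.0187]
tcp_rot: [-179.9, -0.0, 92.1]
wrist_force: [-8.1, -0.2, 6.4]
opening: 0.0005
gripper_force: 4.1
```

Call:
play_rows(deltas="0 0 0 0 0.0005 0 0;0 0 0 0 0.0005 0 0")

```text
time: 23.55
ee_pos: [0.5097, -0.252, -0.0188]
tcp_rot: [-179.9, -0.0, 92.1]
wrist_force: [-13.2, 1.5, 10.5]
opening: 0.0007
gripper_force: 6.8
```

Call:
play_rows(deltas="0 0 0 0 0.0005 0 0;0 0 0 0 0.0005 0 0")

```text
time: 23.8
ee_pos: [0.5098, -0.252, -0.0189]
tcp_rot: [-179.8, -0.1, 92.0]
wrist_force: [-19.8, 1.4, 13.7]
opening: 0.0004
gripper_force: 9.6
```

Call:
play_rows(deltas="0 0 0 0 -0.01 0 0;0 0 0 0 0 -0.05 0;0 0 0 0 0 -0.03 0;0 0 0 0 0.05 0 0;0 0 0 0 0.05 0 0;0 0 0 0 0 0 0;0 0 0 0 0 0.05 0;0 0 0 0 0 0.03 0")

```text
time: 24.8
ee_pos: [0.6011, -0.2484, -0.0204]
tcp_rot: [-179.9, -0.0, 92.1]
wrist_force: [1.0, -0.4, 0.2]
opening: 0.0007
gripper_force: 0.0
```

Call:
play_rows(deltas="0 0 0 0 -0.01 0 0;0 0 0 0 -0.007 0 0;0 0 0 0 -0.001 0 0;0 0 0 0 0 0 0")

```text
time: 25.3
ee_pos: [0.585, -0.2493, -0.0175]
tcp_rot: [179.9, 0.0, 92.1]
wrist_force: [0.5, -0.5, 0.1]
opening: 0.0001
gripper_force: 0.0
```

Call:
play_rows(deltas="0 0 0 0 -0.001 0 0;0 0 0 0 -0.001 0 0;0 0 0 0 0 0 0")

```text
time: 25.68
ee_pos: [0.5823, -0.2493, -0.0186]
tcp_rot: [-180.0, 0.0, 92.1]
wrist_force: [-0.4, 0.2, 0.0]
opening: 0.0002
gripper_force: 0.0
```

Call:
play_rows(deltas="0 0 0 0 -0.001 0 0;0 0 0 0 -0.0005 0 0;0 0 0 0 0 0 0")

```text
time: 26.05
ee_pos: [0.5808, -0.2494, -0.0186]
tcp_rot: [-180.0, 0.0, 92.1]
wrist_force: [0.7, 0.1, 0.8]
opening: 0.0005
gripper_force: 0.0
```

Call:
play_rows(deltas="0 0 0 0 -0.001 0 0;0 0 0 0 -0.0005 0 0;0 0 0 0 0 0 0")

```text
time: 26.42
ee_pos: [0.5793, -0.2495, -0.0186]
tcp_rot: [-180.0, 0.0, 92.1]
wrist_force: [0.3, 0.4, 1.0]
opening: 0.0003
gripper_force: 0.0
```

Call:
play_rows(deltas="0 0 0 0 -0.0005 0 0;0 0 0 0 -0.0005 0 0")

```text
time: 26.68
ee_pos: [0.5784, -0.2495, -0.0186]
tcp_rot: [-180.0, 0.0, 92.1]
wrist_force: [-1.0, -0.9, -0.3]
opening: 0.0003
gripper_force: 0.0
```

Call:
play_rows(deltas="0 0 0 0 -0.001 0 0;0 0 0 0 0 0 0")

```text
time: 26.92
ee_pos: [0.5774, -0.2495, -0.0186]
tcp_rot: [180.0, 0.0, 92.1]
wrist_force: [0.5, -0.2, 1.1]
opening: 0.0007
gripper_force: 0.0
```

Call:
play_rows(deltas="0 0 0 0 -0.0005 0 0;0 0 0 0 -0.0005 0 0")

```text
time: 27.18
ee_pos: [0.5774, -0.2495, -0.0185]
tcp_rot: [179.9, 0.0, 92.1]
wrist_force: [8.2, -0.8, -5.4]
opening: 0.0005
gripper_force: 4.3
```

Call:
play_rows(deltas="0 0 0 0 -0.0005 0 0;0 0 0 0 -0.0005 0 0")

```text
time: 27.42
ee_pos: [0.5774, -0.2495, -0.0184]
tcp_rot: [179.8, 0.1, 92.2]
wrist_force: [15.2, -1.5, -9.7]
opening: 0.0002
gripper_force: 7.3
```

Call:
play_rows(deltas="0 0 0 0 0.008 0 0;0 0 0 0 0 -0.06 0;0 0 0 0 0 -0.06 0;0 0 0 0 0 -0.014 0;0 0 0 0.058 -0.006 0 0;0 0 0 0.06 -0.006 0 0;0 0 0 0.06 -0.006 0 0;0 0 0 0.06 -0.006 0 0.02")

```text
time: 28.42
ee_pos: [0.5497, -0.0104, 0.1148]
tcp_rot: [-179.9, 0.0, 92.1]
wrist_force: [1.0, 0.6, -0.0]
opening: 0.0072
gripper_force: 0.0
```

Call:
play_rows(deltas="0 0 0 0.06 -0.006 0 0.04;0 0 0 0.06 -0.006 0 0.07;0 0 0 0.061 -0.004 0 0.094;0 0 0.15 0 0 0 0.094;0 0 0.15 0 0 0 0.094;0 0 0 0 0 0 0.094")

```text
time: 29.18
ee_pos: [0.5275, 0.168, 0.1147]
tcp_rot: [-180.0, 0.1, 75.0]
wrist_force: [-0.2, 0.0, 0.1]
opening: 0.0672
gripper_force: 0.0
```

```bash
cat > m2.py <<'E'
from fit import *
st=robot.get_state();print(st["ee_pos"],st["tcp_rot"],st["opening"])
S={n:snapshot(n) for n in("scene","top")}
W={"scene":(178,125,54,58),"top":(358,168,70,50)}
for vs in(["scene"],["top"]):
    p,f=fit([.5436,-.2555,.036,1.5,1.5,1.5],carton,[(S[v],W[v]) for v in vs],[.002,.002,.03,-.2,-.2,-.2]);print(vs,np.round(p,4),round(f,2))
E
python3 m2.py
```

```text
[0.52751262 0.1679901  0.11473739] [-1.79962421e+02  7.13494611e-02  7.49893934e+01] 0.06724725648817208
['scene'] [ 0.5454 -0.2542  0.0383  1.5667  1.5734  1.5657] 3.57
['top'] [ 0.543  -0.2564  0.0458  1.5613  1.5639  1.572 ] 5.09
```

Call:
play_rows(deltas="0 0 0 0.0028 0.0026 0.045 0.07;0 0 0 0 0 0.045 0.07;0 0 0 0 0 0.005 0.07;0 0 0 0 0 0 0.02;0 0 0 0 0 0 0.02;0 0 0 0 0 0 0.02;0 0 0 0 0 0 0.02", grip_force=12)

```text
time: 30.15
ee_pos: [0.5314, 0.1703, 0.021]
tcp_rot: [180.0, -0.0, 75.0]
wrist_force: [-4.0, 1.4, 4.4]
opening: 0.0333
gripper_force: 2.3
```

Call:
play_rows(deltas="0 0 0 0 0 0 0.02;0 0 0 0 0 0 0.02")

```text
time: 30.4
ee_pos: [0.531, 0.1703, 0.0206]
tcp_rot: [-180.0, -0.0, 74.9]
wrist_force: [-3.9, 0.5, 7.4]
opening: 0.0321
gripper_force: 12.0
```

Call:
play_rows(deltas="0 0 0 0 0 0 0.07;0 0 0 0 0 0 0.07;0 0 0 0 0 0 0.07;0 0 0 0 0 -0.0265 0.07;0 0 -0.1745 0 0 0 0.07;0 0 -0.1745 0 0 0 0.07;0 0 -0.1745 0 0 0 0.07;0 0 -0.1745 0 0 0 0.07")

```text
time: 31.4
ee_pos: [0.5312, 0.1699, 0.0469]
tcp_rot: [-180.0, 0.0, 115.2]
wrist_force: [0.4, 0.4, -0.2]
opening: 0.0699
gripper_force: 0.0
```

Call:
play_rows(deltas="0 0 -0.1745 0 0 0 0.07;0 0 -0.1745 0 0 0 0.07;0 0 -0.1745 0 0 0 0.07;0 0 -0.1745 0 0 0 0.07;0 0 -0.1745 0 0 0 0.07;0 0 0 0 0 0 0.07")

```text
time: 32.15
ee_pos: [0.5313, 0.1697, 0.0469]
tcp_rot: [180.0, -0.0, 164.8]
wrist_force: [0.3, -0.1, 0.0]
opening: 0.0702
gripper_force: 0.0
```

Call:
play_rows(deltas="0 0 0 0 0 0 0.03;0 0 0 0 0 0 0.03;0 0 0 0 0 0 0.03;0 0 0 0 0 0 0.03;0 0 0 0 0 0 0.03", grip_force=12)

```text
time: 32.78
ee_pos: [0.5311, 0.17, 0.0468]
tcp_rot: [-180.0, -0.0, 164.9]
wrist_force: [0.9, 0.3, -1.6]
opening: 0.0469
gripper_force: 12.0
```

Call:
play_rows(deltas="0 0 0 0 0 0 0.03;0 0 0 0 0 -0.01 0.03;0 0 0 0 0 -0.03 0.03;0 0 0 0 0 -0.04 0.03;0 0 0 0 0 -0.04 0.03;0 0 0 0 0 0 0.03", grip_force=45)

```text
time: 33.52
ee_pos: [0.5325, 0.1704, 0.1699]
tcp_rot: [179.8, 0.2, 164.9]
wrist_force: [0.5, 0.8, -4.7]
opening: 0.047
gripper_force: 45.0
```

Call:
play_rows(deltas="0 0 0 -0.0061 -0.0203 0 0.03;0 0 0 -0.0123 -0.0406 0 0.03;0 0 0 -0.0123 -0.0406 0 0.03;0 0 0 -0.0123 -0.0406 0 0.03;0 0 0 -0.0123 -0.0406 0 0.03;0 0 0 -0.0123 -0.0406 0 0.03;0 0 0 -0.0123 -0.0406 0 0.03;0 0 0 -0.0123 -0.0406 0 0.03")

```text
time: 34.52
ee_pos: [0.5396, -0.1501, 0.1657]
tcp_rot: [-180.0, -0.1, 164.9]
wrist_force: [0.3, 0.2, -4.9]
opening: 0.0472
gripper_force: 45.0
```

Call:
play_rows(deltas="0 0 0 -0.0123 -0.0406 0 0.03;0 0 0 -0.0123 -0.0406 0 0.03;0 0 0 -0.0061 -0.0203 0 0.03;0 0 -0.1 0 0 0 0.03;0 0 -0.1 0 0 0 0.03;0 0 -0.1 0 0 0 0.03;0 0 0 0 0 0 0.03")

```text
time: 35.4
ee_pos: [0.543, -0.2545, 0.1658]
tcp_rot: [180.0, -0.1, -178.0]
wrist_force: [0.6, -0.3, -4.4]
opening: 0.0466
gripper_force: 45.0
```

Call:
play_rows(deltas="0 0 0 0 0 0.03 0.03;0 0 0 0 0 0.025 0.03;0 0 0 0 0 0.013 0.03;0 0 0 0 0 0 0.03;0 0 0 0 0 0 0.03")

```text
time: 36.02
ee_pos: [0.5446, -0.2544, 0.0997]
tcp_rot: [-180.0, 0.1, -177.9]
wrist_force: [0.0, 0.2, -5.0]
opening: 0.0469
gripper_force: 45.0
```

```bash
cat > m3.py <<'E'
from fit import *
st=robot.get_state();e=st["ee_pos"];print(e,st["tcp_rot"],st["wrist_force"])
s=snapshot("scene")
z=e[2]-.0318
C=carton([.5454,-.2542,.038,1.567,1.567,1.567])
def model(p):
    R=RR.from_euler("xyz",[p[3],p[4],p[2]]).as_matrix();M=T(R,[p[0],p[1],z])
    return C+[(M,[-.016,-.03,0],[.016,.03,.064])]
c=proj([[e[0],e[1],z+.02]],s)[0];w=(int(c[0])-22,int(c[1])-12,44,38)
g=[]
for p0 in([.5454,-.2542,.038,0,0],[.5434,-.2562,.03,.02,.02]):
    p,f=fit(p0,model,[(s,w)],[.002,.002,.03,.02,.02]);print(np.round(p,4),round(f,2))
E
python3 m3.py
```

```text
[ 0.54455585 -0.2543556   0.09974233] [-1.79967388e+02  5.50403508e-02 -1.77931230e+02] [ 0.00625946  0.20864284 -4.95916625]
[ 0.5449 -0.2545  0.0687 -0.0167  0.0296] 8.39
[ 0.5444 -0.2559  0.0812 -0.0306  0.0383] 8.38
```

Call:
play_rows(deltas="0 0 0 0.001 0.0004 0.006 0.03;0 0 0 0 0 0.005 0.03;0 0 0 0 0 0 0.03")

```text
time: 36.45
ee_pos: [0.5429, -0.2535, 0.0875]
tcp_rot: [180.0, -0.0, -177.9]
wrist_force: [0.4, -0.1, -4.7]
opening: 0.0468
gripper_force: 45.0
```

Call:
play_rows(deltas="0 0 0 0 0 0.002 0.03;0 0 0 0 0 0.001 0.03;0 0 0 0 0 0.001 0.03;0 0 0 0 0 0 0.03")

```text
time: 36.95
ee_pos: [0.5431, -0.2536, 0.0839]
tcp_rot: [-180.0, -0.0, -177.9]
wrist_force: [0.2, 0.5, -6.1]
opening: 0.0471
gripper_force: 45.0
```

Call:
play_rows(deltas="0 0 0 0 0 0.001 0.03;0 0 0 0 0 0.001 0.03;0 0 0 0 0 0 0.03")

```text
time: 37.33
ee_pos: [0.5431, -0.2536, 0.0818]
tcp_rot: [-180.0, -0.0, -177.9]
wrist_force: [0.1, -0.4, -5.7]
opening: 0.0468
gripper_force: 45.0
```

Call:
play_rows(deltas="0 0 0 -0.0003 -0.0003 0.001 0.03;0 0 0 0 0 0.0015 0.03;0 0 0 0 0 0.0015 0.03;0 0 0 0 0 0 0.03")

```text
time: 37.83
ee_pos: [0.5433, -0.2539, 0.0777]
tcp_rot: [180.0, -0.0, -177.9]
wrist_force: [0.0, -0.7, -5.2]
opening: 0.0469
gripper_force: 45.0
```

Call:
play_rows(deltas="0 0 0 0 0 0.0015 0.03;0 0 0 0 0 0.0015 0.03;0 0 0 0 0 0.0015 0.03;0 0 0 0 0 0 0.03")

```text
time: 38.33
ee_pos: [0.5434, -0.2539, 0.0733]
tcp_rot: [-180.0, -0.0, -177.9]
wrist_force: [0.5, 0.5, -4.6]
opening: 0.0469
gripper_force: 45.0
```

Call:
play_rows(deltas="0 0 0 0 0 0.002 0.03;0 0 0 0 0 0.002 0.03;0 0 0 0 0 0.002 0.03;0 0 0 0 0 0 0.03")

```text
time: 38.83
ee_pos: [0.5433, -0.2539, 0.0672]
tcp_rot: [180.0, -0.0, -177.9]
wrist_force: [0.5, -0.5, -4.2]
opening: 0.047
gripper_force: 45.0
```

Call:
play_rows(deltas="0 0 0 0 0 0.003 0.03;0 0 0 0 0 0.003 0.03;0 0 0 0 0 0.003 0.03;0 0 0 0 0 0 0.03")

```text
time: 39.33
ee_pos: [0.5433, -0.2539, 0.0581]
tcp_rot: [180.0, -0.0, -177.9]
wrist_force: [1.1, 0.3, -5.0]
opening: 0.0472
gripper_force: 45.0
```

Call:
play_rows(deltas="0 0 0 0 0 0.003 0.03;0 0 0 0 0 0.003 0.03;0 0 0 0 0 0.003 0.03;0 0 0 0 0 0 0.03")

```text
time: 39.83
ee_pos: [0.5433, -0.2539, 0.0491]
tcp_rot: [180.0, -0.0, -177.9]
wrist_force: [-0.1, 0.5, -5.0]
opening: 0.0471
gripper_force: 45.0
```

Call:
play_rows(deltas="0 0 0 0 0 0.003 0.03;0 0 0 0 0 0.003 0.03;0 0 0 0 0 0.002 0.03;0 0 0 0 0 0 0.03")

```text
time: 40.33
ee_pos: [0.5434, -0.2539, 0.0412]
tcp_rot: [-180.0, -0.0, -177.9]
wrist_force: [0.4, -0.2, -4.4]
opening: 0.047
gripper_force: 45.0
```

Sliding freely. About 5 mm is left to the floor.

Call:
play_rows(deltas="0 0 0 0 0 0.002 0.03;0 0 0 0 0 0.001 0.03;0 0 0 0 0 0.001 0.03;0 0 0 0 0 0 0.03")

```text
time: 40.83
ee_pos: [0.5434, -0.2539, 0.0373]
tcp_rot: [-180.0, -0.0, -177.9]
wrist_force: [0.6, 0.6, -5.3]
opening: 0.0467
gripper_force: 45.0
```

Call:
play_rows(deltas="0 0 0 0 0 0.0005 0.03;0 0 0 0 0 0.0005 0.03;0 0 0 0 0 0 0.03")

```text
time: 41.2
ee_pos: [0.5434, -0.2539, 0.0364]
tcp_rot: [-180.0, -0.0, -177.9]
wrist_force: [-0.5, 0.3, -5.1]
opening: 0.0469
gripper_force: 45.0
```

Call:
play_rows(deltas="0 0 0 0 0 0.0005 0.03;0 0 0 0 0 0.0005 0.03;0 0 0 0 0 0 0.03")

```text
time: 41.58
ee_pos: [0.5436, -0.254, 0.0358]
tcp_rot: [-180.0, 0.0, -177.9]
wrist_force: [-2.4, 1.9, 4.5]
opening: 0.0469
gripper_force: 45.0
```

Floor contact came at the predicted height, so I'll release and retreat.

Call:
play_rows(deltas="0 0 0 0 0 0 0.055;0 0 0 0 0 0 0.07;0 0 0 0 0 0 0.07;0 0 0 0 0 0 0.07;0 0 0 0 0 -0.02 0.07;0 0 0 0 0 -0.05 0.07;0 0 0 0 0 -0.05 0.07;0 0 0 0 0.06 -0.03 0.07")

```text
time: 42.58
ee_pos: [0.5416, -0.2013, 0.1873]
tcp_rot: [-179.8, 0.2, -178.2]
wrist_force: [0.6, 2.0, -0.6]
opening: 0.07
gripper_force: 0.0
```

Call:
play_rows(deltas="0 0 0 0 0.06 0 0.07;0 0 0 0 0.06 0 0.07;0 0 0 0 0.06 0 0.07;0 0 0 0 0.06 0 0.07;0 0 0 0 0.06 0 0.07;0 0 0 0 0 0 0.07")

```text
time: 43.32
ee_pos: [0.5299, 0.1064, 0.1845]
tcp_rot: [179.9, 0.0, -177.5]
wrist_force: [0.3, -0.7, 0.2]
opening: 0.0702
gripper_force: 0.0
```

```bash
cat > m4.py <<'E'
from fit import *
S={n:snapshot(n) for n in("scene","top")}
W={"scene":(172,110,64,72),"top":(358,160,70,60)}
B={"scene":(.5454,-.2542),"top":(.543,-.2564)}
for v in S:
    def model(p): return carton([*B[v],.04,p[4],p[5],p[6]])+plock(p[0],p[1],p[2],p[3])
    p,f=fit([*B[v],.004,.04,1.55,1.55,1.55],model,[(S[v],W[v])],[.002,.002,.003,.03,-.1,-.1,-.1]);print(v,np.round(p,4),round(f,2))
    for q in("eggcup","big_padlock"):print(q,[np.round(d["rect"]) for d in search_frame(q,S[v])])
o=[cv2.resize(S[v]["color"][y:y+75,x:x+100][...,::-1],(400,300),interpolation=cv2.INTER_CUBIC) for v,x,y in(("scene",150,110),("top",345,140))]
cv2.imwrite("pics/end.png",np.hstack(o))
E
python3 m4.py
```

```text
scene [ 0.5446 -0.2537  0.0048  0.0375  1.5509  1.5709  1.4808] 4.05
eggcup [array([151., 141., 168., 167.]), array([238., 147., 256., 174.])]
big_padlock [array([339., 266., 378., 321.])]
top [ 0.5426 -0.2564  0.0034  0.0442  1.5533  1.5412  1.507 ] 5.92
eggcup [array([421., 144., 443., 162.]), array([351., 216., 368., 231.])]
big_padlock [array([142., 174., 187., 206.])]
```

View pics/end.png

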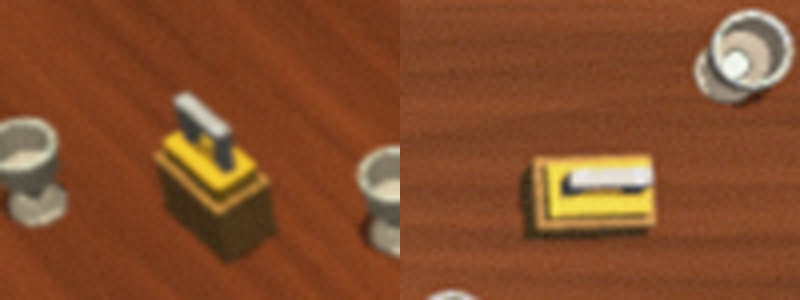

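The picture shows the padlock shackle-up in the carton at scene crop (210,150) and top crop (600,190). All walls are upright and the egg cups and big padlock haven't moved, so I'll hand in.

```bash
python3 -c "
from workcell import robot
print(robot.close_job())"
```

```text
the job is handed in; nothing more can be done
None
```

I handed the job in at about 43 s: all three walls were folded up and the smaller padlock stands shackle-up on the carton's floor. The last pictures show the egg cups and larger padlock where they were. Wall angles came out at 1.48 rad or more, the right wall being lowest; handing in returned no verdict.

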